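# Clamp the wooden block in the cam jig with its key

### The arm

A 6-joint arm with a two-finger parallel gripper is mounted at the origin on a cart in front of the work surface, level with it; the furniture and walls round the work are solid. World frame = base frame: x ahead of the robot, y to its left, z up, the work surface at z = 0. Lengths are in m, angles in rad, forces in N, time in s.
With the tool pointing down it reaches from about 0.425 to 0.95 m from the base axis. Payload 3.5 kg.
Tool frame: the origin (TCP) lies midway between the tips of the shut fingers; the grasp point (between the pads) lies 19 mm behind it; z points along the fingers, y is the line along which they close (so a half turn about z gives the same grasp; the last joint's range is limited). The gripper opens to 85 mm and grips with 20 to 120 N. Pads are 22 mm wide; open, the fingers measure 114 mm over their backs; the gripper's body (76 mm by 85 mm) begins 54 mm behind the grasp point. The pads swing forward as they close: fully open they stand 13 mm farther back than shut.
Start: joints at [1.09, 0.286, 1.577, -0, 1.279, -0.15], TCP at [0.219, 0.638, 0.231] pointing down, gripper open.
Joint ranges: [-2.77, 2.77], [-0.9, 2.22], [0.21, 2.48], [-1.53, 4.67], [0.24, 2.81], [-2.84, 2.84]. Speed limits (rad/s): [2.79, 2.79, 3.14, 3.14, 3.14, 3.14].

### API

Orientations are given as a unit quaternion [x, y, z, w].
In Python, from plant import get_state, read_camera, ctrl gives the robot as it stands.
- The arm moves only by the shell command python3 -m crank 'ROWS' [FORCE]. ROWS is JSON, a list of rows, each a list of 3 entries, a list of its own where there are three numbers: the shift along the tool's x, y, z in mm, then the turn about the tool's z in degrees, then the closure in counts, from 0 (fully open) to 255 (shut). In form: [[[tx, ty, tz], yaw, claw], ...]. A call has 1 to 10 rows; each row is the pose to reach, as a shift and turn from the pose commanded when the call began, along the tool's axes at that moment; what a row does not reach only later rows make up. A row lasts 1/10 s, in which the tool goes at most 50 mm and 8.59 degrees, less where a joint would pass 70% of its speed; a pose out of reach is approached as far as the arm can. A call with a gripper value outside its range is refused whole. The fingers move at their own pace and stop on an object; FORCE is the grip in N (left out, the last holds). Time passes only in rows, so rows that repeat a pose let the fingers close. It gives the time, the measured TCP pose, the force, the opening and the grip force at its end, in the units of the state.
- get_state(): the state, without advancing time (a new reading comes with each control period).
- read_camera(name): name is "scene" or "side" or "wrist"; returns a dict with "frame" (480x640x3 uint8, blue, green, red), "range_z" (480x640 float32, m along the optical axis (not along the pixel's ray), 0 where there is no reading), "vfov" (degrees; the focal length in pixels is half the picture's height over the tangent of half this angle, whatever the lens; pixels are square), "cx", "cy" (the principal point, pixels), "origin" and "orientation" of the camera in the world. Camera axes: x right, y down, z forward; pixel columns grow to the right and rows downward; lengths in m; the calibration is good to about 2 mm. The wrist camera is an equidistant fisheye: a pixel r from the principal point sees the ray r / f radians off the axis. A picture is of the moment at which its call begins.
- ctrl.sign_off(): hands the job in; it is judged then, once.
The state is a dict: "time": time; "qpos": joint angles; "dq": joint speeds; "joint_efforts": joint torques, N m; "eef_pos": TCP position; "tcp_rot": TCP orientation; "contact_force": force on the tool from outside, world axes, zero at the start; "wrist_torque": the same for the moment, N m; "opening": opening from 0.0 (shut) to 1.0 (fully open); "finger_force": force on a finger pad.
Only numpy, scipy, OpenCV 4.12 (cv2) and the standard library are available. Lean on these libraries where they do the work, as an engineer would, in place of code of your own. Each camera call takes 0.05 s, during which the arm holds its last target. There are 200 camera calls.

### The job

Push the wooden block along the fence of the clamping jig until it sits fully home against the end stop. Then take the winged key from its stand, put it fully down into the square socket of the cam, and turn it clockwise until the cam clamps the block firmly; let go and leave the key standing in the cam. Do not disturb the mug, the jar with the black cap or the solder reel.

Things in the scene. Friction and masses are not known exactly. Their poses are not given: they have to be found in the camera images.
- jig: clamping jig fixed to the desk: aluminium plate 150 x 210 x 8 mm with a steel fence along the far side, a steel end stop at the right end and a cam at the near side. Origin at the centre of the plate's underside, on the desk; x points across the plate from cam to fence, y along the fence away from the end stop, z up. Plate top at z = 8 mm; the cam's pivot at x = -45, y = -25 mm
- stop_corner (a point): inner corner of fence and end stop, at plate height (x = +51, y = -87, z = +8 mm in the jig's frame), axes as the jig's. The fence's face runs from here 192 mm along +y, the stop's face 72 mm along -x; both are 22 mm high, the fence 20 mm and the stop 18 mm thick
- block_home (a point): point of the jig where the block's centre lies when the block touches both fence and end stop (x = +16, y = -24.8, z = +18 mm in the jig's frame); axes as the jig's
- block_center (a point): centre (half-way up) of the loose wooden block, 70 (x) x 125 (y) x 20 (z) mm, 0.11 kg. It lies flat on the plate between cam and fence, long side (y) along the fence, 1 to 5 mm off the fence and 30 to 58 mm short of the stop. Its end face away from the stop is free to be pushed with closed fingers; it slides easily
- cam (a joint): angle of the steel cam (rad), grows as it turns clockwise seen from above; 0 to 2, starts at 0 to 0.2; stiff (0.06 N m friction, no spring), stays where left. A disc 40 mm across, 18 mm high, 8 mm off its pivot, that presses the block to the fence: it bites at about 1.05 and hardly turns further; 0.2 to 0.3 N m on the key there clamps firmly (over 10 N). It holds by its own friction
- cam_socket (a point): centre of the mouth of the socket in the cam's round hub (34 mm across), on the pivot axis, 53 mm above the desk; it turns with the cam. The socket is 12 mm square, its sides along this point's x and y (the jig's axes at cam angle 0), and 24 mm deep; z up
- key_grip (a point): centre of the wings of the loose steel key (0.09 kg, 70 mm tall): a flat upright plate 52 mm wide (x), 10 mm thick (y), 28 mm high; grip it across the thickness. Below is a 10 mm square shank, sides along x and y, its foot 56 mm under this point, the last 6 mm a cone down to 5.6 mm. In the socket the key turns up to 0.25 rad before it carries the cam along
- key_tip (a point): foot of the key's shank, 56 mm under key_grip; same axes as key_grip. At the start it stands on the bottom of the stand's hole
- key_stand: fixed wooden stand 72 (x) x 52 (y) x 45 mm with a few small empty holes; origin at the centre of its underside, on the desk. The key stands upright in its middle hole, 12 mm square and 26 mm deep, with the wings along the stand's x, 16 mm clear above the stand's top (wings from 61 to 89 mm above the desk)
- orange_mug: loose orange mug, 69 mm across and 68 mm high, handle at the side; origin at its underside; leave it alone
- primer_jar: loose jar with a black cap, 66 mm across, 70 mm high; origin at its underside; leave it alone
- solder_reel: loose reel of solder, 86 x 62 x 35 mm; origin at its underside; leave it alone
Mind the look-alikes: they are no part of the job. Leave any pink look-alike of the part that bears block_center alone.

How it is judged:
By the outcome, as a careful person would: the job done as asked, in the order asked, and still so for the second after the job is handed in, with the robot touching nothing.
It also fails if it takes over 67 s, if anything falls off the work surface, if the arm or the gripper's body presses on something with over 40 N, if the wrist force passes 120 N, or if a joint passes its speed limit or range.

## Working session

There is one attempt and no reset: what is moved stays moved. The work goes in short steps, Python scripts to look and compute and a shell command to move; the robot and the scene stay as the last step left them, time stands still between calls to the robot, and variables do not carry over. Pictures are saved under pics/ and viewed, at most 10 in all, crops included, and the job is handed in when it is done.

```bash
mkdir -p pics; ls; cat > h.py <<'E'
import numpy as np, cv2
from plant import get_state, read_camera, ctrl
from scipy.spatial.transform import Rotation as R
def cloud(c):
    f=240/np.tan(np.radians(c["vfov"])/2); z=c["range_z"]
    v,u=np.mgrid[0:480,0:640]
    P=np.stack([(u-c["cx"])/f*z,(v-c["cy"])/f*z,z],-1)
    return R.from_quat(c["orientation"]).apply(P.reshape(-1,3)).reshape(480,640,3)+np.array(c["origin"])
E
python3 - <<'E'
from h import *
s=get_state(); print(s["time"],s["eef_pos"],s["tcp_rot"])
for n in ("scene","side"):
    c=read_camera(n); cv2.imwrite(f"pics/{n}0.png",c["frame"]); np.save(n+".npy",cloud(c)); print(n,c["origin"],c["orientation"],c["vfov"])
E
```

```text
pics
0.0 [0.21889224 0.63783069 0.22993736] [ 1.64663141e-01  9.86349160e-01 -1.11331543e-03 -3.81675379e-04]
scene [-0.17497229 -0.73607575  0.79245459] [ 0.81637964 -0.30483496  0.18384692 -0.45475296] 47.467521445892466
side [ 0.14422733 -0.7215174   0.89234994] [ 0.88454147 -0.21770842  0.10332945 -0.3993901 ] 42.792460002468715
```

View pics/scene0.png

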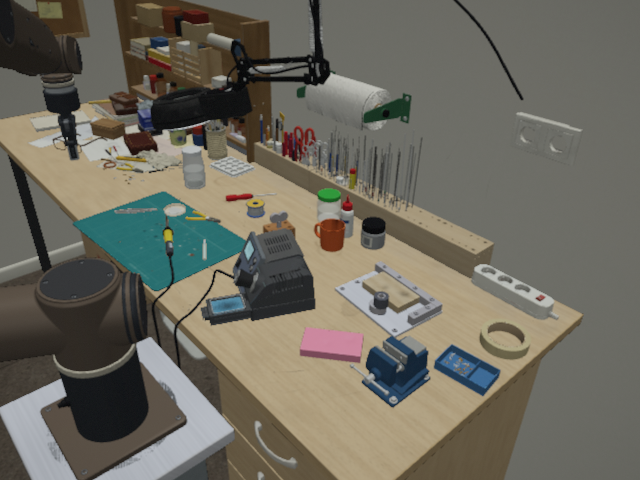

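View pics/side0.png

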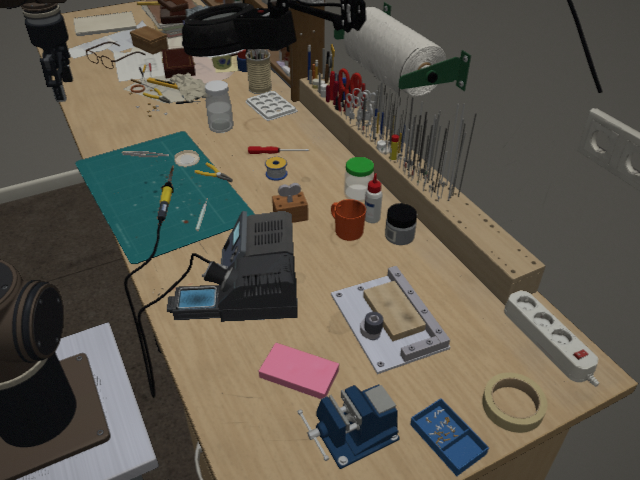

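The side view shows the jig at (390,315) with the tan wooden block at (393,306) and the cam hub at (373,323). The key stands in its wooden stand at (290,203). The mug is at (349,218), the jar at (401,222) and the reel at (277,168). The pink bar at (300,370) is the look-alike; the tan block inside the jig fits the description. Next I confirm with an enlarged crop and measure.

```bash
python3 - <<'E'
from h import *
im=cv2.imread("pics/side0.png"); P=np.load("side.npy")
a=cv2.resize(im[265:370,325:455],None,fx=4.5,fy=4.5,interpolation=cv2.INTER_CUBIC)[:,:585]
b=cv2.resize(im[175:225,265:315],None,fx=4,fy=4,interpolation=cv2.INTER_CUBIC)
o=np.zeros((480,790,3),np.uint8); o[:472,:585]=a[:472]; o[:200,587:787]=b; cv2.imwrite("pics/crop.png",o)
def rect(n,u0,u1,v0,v1,z0,z1):
    for cam in ("scene","side"):
        if cam!=n: continue
        Q=np.load(cam+".npy")[v0:v1,u0:u1].reshape(-1,3); Q=Q[(Q[:,2]>z0)&(Q[:,2]<z1)]
        (c,wh,an)=cv2.minAreaRect((Q[:,:2]*1000).astype(np.float32)); print(cam,len(Q),z0,np.round(c,1),np.round(wh,1),round(an,1),Q[:,2].mean().round(4))
for n,j,h,k in (("side",(325,455,262,370),(360,386,308,340),(265,315,175,225)),("scene",(330,445,258,332),(370,392,288,316),(260,300,208,240))):
    rect(n,*j,.004,.012); rect(n,*j,.0235,.034); rect(n,*h,.048,.058); rect(n,*k,.041,.048); rect(n,*k,.060,.095); rect(n,*k,.075,.095)
E
```

```text
side 2969 0.004 [646.2 -77.6] [282.4 269.4] 62.5 0.0084
side 3226 0.0235 [580.1 -85.9] [212.4 232.2] 85.1 0.0291
side 216 0.048 [ 576.1 -110.6] [35.1 33.2] 54.8 0.0531
side 373 0.041 [595.1 285.1] [56.5 73.8] 76.3 0.0452
side 245 0.06 [553.4 239.5] [156.5  46.7] 49.0 0.0781
side 152 0.075 [553.4 239.5] [156.5  46.6] 49.0 0.0837
scene 1690 0.004 [658.9 -77.7] [294.  297.5] 50.4 0.008
scene 1767 0.0235 [628.3 -87.5] [213.1 138.7] 85.0 0.0285
scene 123 0.048 [ 577.5 -108.6] [36.2 32.1] 27.3 0.0524
scene 186 0.041 [596.8 288.4] [54.1 74.9] 75.6 0.0449
scene 166 0.06 [597.4 287.6] [19.3 54.3] 82.1 0.0776
scene 99 0.075 [596.1 288.5] [18.7 50. ] 77.9 0.0831
```

View pics/crop.png

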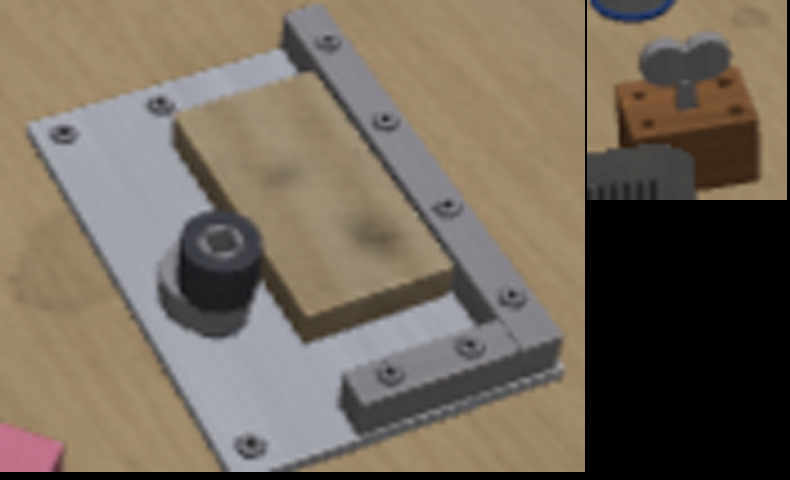

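The crop confirms it: the tan block lies between the cam hub and the fence, with a gap to the stop. The key's wings stand above the stand at top right. Next I fit the poses precisely.

```bash
python3 - <<'E'
from h import *
for n,j in (("side",(325,455,262,370)),("scene",(330,445,258,332))):
    im=cv2.imread(f"pics/{n}0.png"); Q=np.load(n+".npy"); u0,u1,v0,v1=j
    q=Q[v0:v1,u0:u1].reshape(-1,3); hsv=cv2.cvtColor(im,cv2.COLOR_BGR2HSV)[v0:v1,u0:u1].reshape(-1,3)
    ok=(abs(q[:,0]-.63)<.12)&(abs(q[:,1]+.083)<.13); 
    st=ok&(hsv[:,1]<55)&(abs(q[:,2]-.0295)<.005); wd=ok&(hsv[:,1]>60)&(abs(q[:,2]-.028)<.005); pl=ok&(hsv[:,1]<55)&(abs(q[:,2]-.008)<.004)
    for nm,m in (("steel",st),("block",wd),("plate",pl)):
        A=q[m]; # keep main cluster
        r=cv2.minAreaRect((A[:,:2]*1000).astype(np.float32)); print(n,nm,m.sum(),np.round(r[0],1),np.round(r[1],1),round(r[2],2),np.round(A.mean(0)*1000,1))
    # fence long edge fit
    A=q[st]*1000; 
    def T(th):
        c,s=np.cos(th),np.sin(th); return np.c_[A[:,0]*c+A[:,1]*s,-A[:,0]*s+A[:,1]*c]
    best=max(np.radians(np.arange(-12,12,.25)),key=lambda t:np.sort(np.histogram(T(t)[:,0],bins=np.arange(400,900,2))[0])[-10:].sum())
    B=T(best); print("yaw",np.degrees(best),"x' pct",np.percentile(B[:,0],[.5,99.5]),"y'",np.percentile(B[:,1],[.5,99.5]))
    f=B[B[:,1]>np.percentile(B[:,1],40)]; print("fence x'",np.percentile(f[:,0],[1,99]))
E
```

```text
side steel 1411 [626.7 -90.2] [212.1 137.9] 85.49 [ 660.3 -123.5   30.2]
side block 1779 [648.6 -91. ] [184.7  94.2] 84.81 [637.4 -86.9  28.4]
side plate 2776 [622.6 -87.4] [216.4 150.6] 84.72 [589.9 -95.3   8.6]
yaw -5.75 x' pct [566.78743437 700.7006691 ] y' [-131.45277963   78.13212655]
fence x' [566.87240183 699.87804047]
scene steel 1167 [628.2 -87.7] [213.6 138.7] 85.02 [ 654.7 -107.6   29.1]
scene block 240 [ 634.9 -111. ] [ 78.  184.9] 7.3 [ 630.2 -100.8   27.2]
scene plate 1621 [622.6 -87.2] [214.2 150.7] 85.47 [590.  -91.7   8. ]
yaw -5.25 x' pct [567.08458532 702.24408882] y' [-135.57487236   72.59031769]
fence x' [567.44509985 702.13252429]
```

```bash
python3 - <<'E'
from h import *
Q=np.vstack([np.load(n+".npy").reshape(-1,3) for n in("scene","side")]);Q=Q[np.isfinite(Q).all(1)]*1000
def top(x0,x1,y0,y1,s):
    for x in range(x1-s,x0-1,-s):
        print(x,[int(np.percentile(a[:,2],98)) if len(a:=Q[(Q[:,0]>=x)&(Q[:,0]<x+s)&(Q[:,1]>=y)&(Q[:,1]<y+s)&(Q[:,2]<600)])>3 else -1 for y in range(y1-s,y0-1,-s)])
print("y desc from 690, x desc");top(200,800,-150,700,50)
print("fine y desc 380..0");top(480,780,0,380,20)
E
```

```text
y desc from 690, x desc
750 [395, 395, 407, 419, 430, 444, 584, 523, 93, 103, 343, 74, 72, 3, 3, 3, 3]
700 [5, 4, 4, 15, 5, 5, 436, 457, 90, 79, 103, 68, 40, 28, 29, 3, 3]
650 [5, 4, 18, 22, 38, 36, 5, 3, 4, 68, 67, 66, 4, 31, 33, 33, 33]
600 [122, 5, 23, 17, 38, 38, 3, 46, 88, 4, 4, 4, 4, 11, 31, 31, 31]
550 [128, 5, 4, 4, 4, 5, 4, 48, 89, 4, 4, 4, 3, 11, 11, 54, 55]
500 [4, 5, 6, 13, 12, 7, 7, 7, -1, -1, 112, 112, 108, 4, 4, 5, 10]
450 [7, 14, 14, 12, 8, 8, 7, 7, 2, 116, 113, 111, 112, 107, 89, 3, 22]
400 [9, 14, 26, 8, 8, 9, 13, 8, 5, 103, 117, 116, 105, 105, 3, 23, 23]
350 [13, 8, 9, 29, 32, 26, 8, 11, 6, 4, 64, 108, 104, 98, 3, 23, 23]
300 [15, 8, 8, 8, 25, 28, 20, 8, 6, 4, 69, 97, 105, 47, 3, 3, 4]
250 [307, 508, 516, 8, 8, 8, 7, 11, 9, 4, 30, 34, 33, 3, 3, 3, 4]
200 [325, 445, 506, 539, 8, 7, 7, 7, 8, 4, 8, 3, 4, 2, 2, 2, 3]
fine y desc 380..0
760 [566, 553, 517, 482, 433, 92, 91, -1, -1, 120, 94, 69, 74, 74, 72, 71, 4, 3, 3]
740 [460, 460, 473, 469, 92, 91, 89, -1, 104, 127, 103, 4, 71, 73, 71, 5, 3, 3, 3]
720 [4, 422, 420, 456, 57, 58, -1, -1, -1, 74, 67, 4, 2, 4, 3, 4, 4, 3
[... 173 characters left out ...]
68, 68, 63, 67, 13, 3, 4, 4, 4, 4, 11]
640 [-1, -1, 3, 3, 4, 4, 4, 3, 3, 67, 68, 67, 4, 4, 4, 4, 4, 3, 11]
620 [-1, -1, -1, 46, 71, 48, 45, 3, 3, 4, 4, 4, 4, 4, 5, 3, 3, 4, 12]
600 [1, -1, -1, 45, 90, 86, 46, 4, 4, 3, 4, 3, 3, 4, 4, 3, 4, 3, 12]
580 [3, 1, -1, 48, 90, 74, 44, 4, 4, 4, 3, 4, 4, 3, 3, 3, 4, 7, 11]
560 [4, 4, 45, 48, 88, 49, -1, 2, 4, 3, 3, 4, 4, 3, 3, 2, 3, 8, 12]
540 [5, 5, 4, -1, 49, 48, -1, -1, -1, 107, 105, 3, 4, 5, 3, 3, 3, 4, 10]
520 [5, 6, 5, -1, -1, -1, -1, -1, -1, 111, 112, 112, 108, 104, 4, 3, 4, 3, 4]
500 [7, 6, 7, -1, -1, -1, -1, -1, -1, 112, 112, 114, 113, 112, 109, 104, 4, 3, 3]
480 [7, 8, 6, 7, -1, -1, -1, -1, 107, 110, 110, 111, 112, 113, 113, 113, 106, 99, 37]
```

```bash
python3 -m crank '[[[-604,-434,0],-14,255],[[-604,-434,0],-14,255],[[-604,-434,0],-14,255],[[-604,-434,0],-14,255],[[-604,-434,0],-14,255],[[-604,-434,0],-14,255],[[-604,-434,0],-14,255],[[-604,-434,0],-14,255],[[-604,-434,0],-14,255],[[-604,-434,0],-14,255]]' 40; python3 -c "
from h import *
s=get_state();print(s['time'],s['eef_pos'],R.from_quat(s['tcp_rot']).as_matrix().round(3).tolist(),s['qpos'])"
```

```text
time: 1.1
eef_pos: [0.509, 0.2287, 0.231]
tcp_rot: [0.043, 0.999, -0.0, -0.0]
contact_force: [0.9, 0.3, 0.4]
opening: 0.001
finger_force: 0.0
1.1 [0.50899484 0.22867758 0.23098018] [[-0.996, 0.086, -0.0], [0.086, 0.996, -0.0], [0.0, -0.0, -1.0]] [ 2.40377346e-01  2.96996756e-02  1.86702712e+00  1.13138277e-04
  1.24533682e+00 -1.24392953e+00]
```

```bash
python3 -m crank '[[[-157,-185,0],0,255],[[-157,-185,0],0,255],[[-157,-185,0],0,255],[[-157,-185,0],0,255],[[-157,-185,0],0,255],[[-157,-185,50],0,255],[[-157,-185,100],0,255],[[-157,-185,130],0,255],[[-157,-185,130],0,255]]'
python3 - <<'E'
from h import *
c=read_camera("wrist"); cv2.imwrite("pics/w1.png",c["frame"]); print(c["vfov"],c["origin"],c["orientation"])
print(get_state()["eef_pos"])
E
```

```text
time: 2.0
eef_pos: [0.644, 0.0329, 0.0939]
tcp_rot: [0.043, 0.999, 0.0, -0.007]
contact_force: [0.2, 0.0, -0.6]
opening: 0.004
finger_force: 0.0
65.70646984690485 [0.56727178 0.03948382 0.23709564] [0.7285105  0.66815433 0.10222168 0.11132371]
[0.64658858 0.0328912  0.0979851 ]
```

View pics/w1.png

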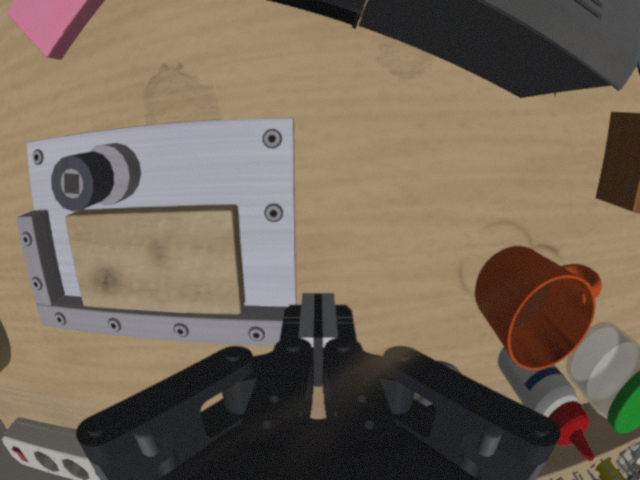

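The wrist view shows the closed tips at (318,300), clear of the block's free end at u≈240. The cam hub and its square socket are at (72,183). Next I go down and push along the fence.

```bash
python3 -m crank '[[[3,0,45],0,255],[[3,0,86],0,255],[[3,0,86],0,255],[[3,-12,86],0,255],[[3,-24,86],0,255],[[3,-32,86],0,255],[[3,-40,86],0,255],[[3,-46,86],0,255],[[3,-52,86],0,255],[[3,-52,86],0,255]]'
```

```text
time: 3.05
eef_pos: [0.6434, -0.0194, 0.018]
tcp_rot: [0.044, 0.999, 0.0, 0.002]
contact_force: [0.5, 3.0, 3.3]
opening: 0.002
finger_force: 1.7
```

```bash
python3 -m crank '[[[0,-3,0],0,255],[[0,-6,0],0,255],[[0,-9,0],0,255],[[0,-12,0],0,255],[[0,-14,0],0,255],[[0,-16,0],0,255],[[0,-16,0],0,255]]'
```

```text
time: 3.75
eef_pos: [0.6419, -0.0345, 0.0179]
tcp_rot: [0.043, 0.999, 0.0, 0.002]
contact_force: [0.9, 4.7, 7.1]
opening: 0.002
finger_force: 3.0
```

```bash
python3 -m crank '[[[0,-1,0],0,255],[[0,-2,0],0,255],[[0,-3,0],0,255],[[0,-4,0],0,255],[[0,-5,0],0,255],[[0,-5,0],0,255]]'
python3 - <<'E'
from h import *
c=read_camera("side"); cv2.imwrite("pics/s2.png",cv2.resize(c["frame"][262:372,322:458],None,fx=5,fy=5,interpolation=cv2.INTER_CUBIC))
E
```

```text
time: 4.35
eef_pos: [0.6418, -0.0369, 0.018]
tcp_rot: [0.044, 0.999, 0.003, 0.002]
contact_force: [1.8, 10.6, 7.3]
opening: 0.003
finger_force: 6.6
```

View pics/s2.png

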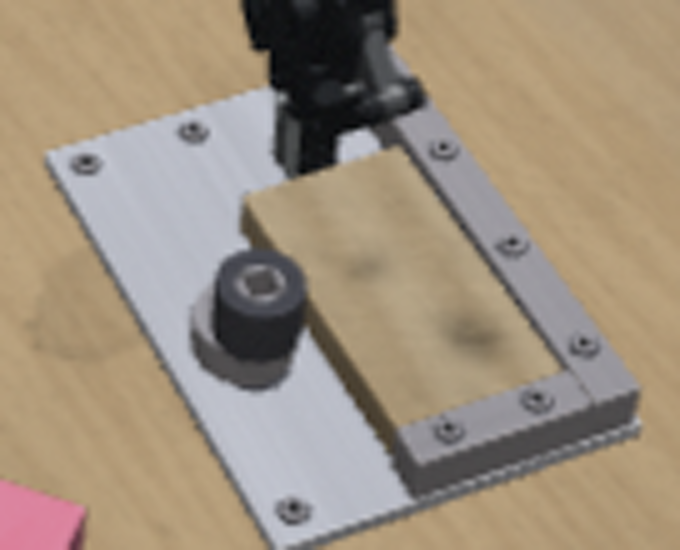

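The block's near-right end now lies flush against the stop at about (490,410) in the crop, and the force is rising. I push a little further to confirm, then back off and head for the key.

```bash
python3 -m crank '[[[0,-2,0],0,255],[[0,-4,0],0,255],[[0,-4,0],0,255]]'; python3 -m crank '[[[0,5,0],0,255],[[0,20,0],0,255],[[0,25,-40],0,255],[[0,25,-90],0,255],[[0,25,-140],0,255],[[0,25,-170],0,255],[[0,25,-170],0,255]]'
python3 -c "
from h import *
s=get_state();print(s['eef_pos'],R.from_quat(s['tcp_rot']).as_matrix().round(3).tolist())"
```

```text
time: 4.7
eef_pos: [0.6418, -0.0374, 0.018]
tcp_rot: [0.045, 0.999, 0.006, 0.003]
contact_force: [3.1, 21.5, 7.4]
opening: -0.002
finger_force: 11.2
time: 5.4
eef_pos: [0.6445, -0.0196, 0.1923]
tcp_rot: [0.043, 0.999, -0.001, 0.006]
contact_force: [0.8, 0.3, 0.4]
opening: -0.003
finger_force: 0.0
[ 0.64449147 -0.01959138  0.19230039] [[-0.996, 0.087, 0.011], [0.086, 0.996, -0.003], [-0.011, -0.002, -1.0]]
```

```bash
python3 -m crank '[[[75,301,0],9,130],[[75,301,0],9,130],[[75,301,0],9,130],[[75,301,0],9,130],[[75,301,0],9,130],[[75,301,0],9,130],[[75,301,0],9,130],[[75,301,0],9,130],[[75,301,0],9,130]]'
cat >> h.py <<'E'
def wcloud(c):
    f=240/np.tan(np.radians(c["vfov"])/2); z=c["range_z"]
    v,u=np.mgrid[0:480,0:640]; dx,dy=u-c["cx"],v-c["cy"]; r=np.hypot(dx,dy)+1e-9; t=np.tan(r/f)
    P=np.stack([dx/r*t*z,dy/r*t*z,z],-1)
    return R.from_quat(c["orientation"]).apply(P.reshape(-1,3)).reshape(480,640,3)+np.array(c["origin"])
E
python3 - <<'E'
from h import *
c=read_camera("wrist"); cv2.imwrite("pics/w3.png",c["frame"]); Q=wcloud(c)*1000
s=get_state(); print(s["eef_pos"],R.from_quat(s["tcp_rot"]).as_matrix().round(3).tolist())
ok=(np.hypot(Q[...,0]-596,Q[...,1]-287)<60)&(c["range_z"]>0)
for a,b in((41,49),(82,95),(65,95)):
    m=ok&(Q[...,2]>a)&(Q[...,2]<b); A=Q[m]; print(a,m.sum(),[np.round(x,1) for x in cv2.minAreaRect(A[:,:2].astype(np.float32))],A.mean(0).round(1))
E
```

```text
time: 6.3
eef_pos: [0.5924, 0.2864, 0.184]
tcp_rot: [0.122, 0.993, -0.001, -0.001]
contact_force: [0.4, 0.2, 0.0]
opening: 0.49
finger_force: 0.0
[0.59277222 0.28582984 0.18435588] [[-0.97, 0.242, -0.001], [0.242, 0.97, -0.001], [0.001, -0.002, -1.0]]
41 4518 [array([597. , 289.8]), array([51.7, 72.9]), np.float64(77.1)] [593.2 290.6  44.3]
82 890 [array([596.4, 289.8]), array([ 9.6, 46.9]), np.float64(76.8)] [594.6 290.3  86.2]
65 1008 [array([595.6, 290. ]), array([ 9.7, 49.8]), np.float64(76.8)] [592.6 290.8  85.3]
```

View pics/w3.png

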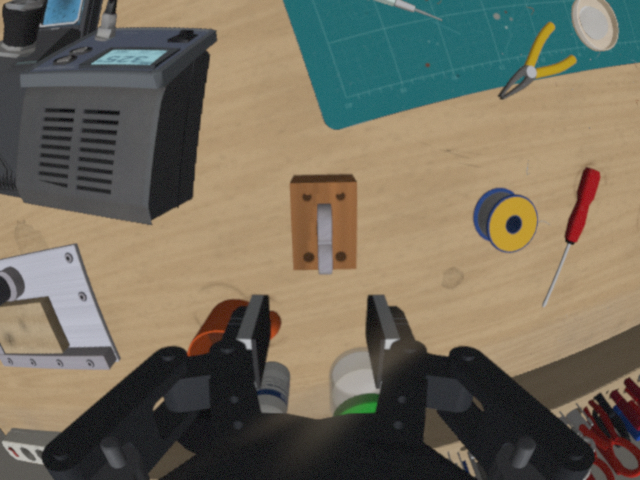

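The wrist view shows the key in its stand at (325,240), with both fingers straddling it and clear of the mug at (225,330). The fit puts the key at (596.5, 289.8). Next I go down and grip.

```bash
python3 -m crank '[[[-3,5,0],-1,130],[[-3,5,40],-1,130],[[-3,5,80],-1,130],[[-3,5,110],-1,130],[[-3,5,128],-1,130],[[-3,5,128],-1,130],[[-3,5,128],-1,255],[[-3,5,128],-1,255],[[-3,5,128],-1,255],[[-3,5,128],-1,255]]' 100
python3 -m crank '[[[0,0,0],0,255],[[0,0,0],0,255],[[0,0,0],0,255]]'
```

```text
time: 7.35
eef_pos: [0.5986, 0.2913, 0.0601]
tcp_rot: [0.113, 0.994, -0.0, 0.002]
contact_force: [-0.5, -5.2, 6.0]
opening: 0.102
finger_force: 97.7
time: 7.65
eef_pos: [0.5986, 0.2913, 0.0602]
tcp_rot: [0.113, 0.994, -0.0, 0.002]
contact_force: [-0.0, -4.8, 6.5]
opening: 0.097
finger_force: 97.7
```

```bash
python3 -m crank '[[[0,0,-15],0,255],[[0,0,-40],0,255],[[0,0,-80],0,255],[[0,0,-110],0,255],[[-53,-327,-110],0,255],[[-53,-327,-110],0,255],[[-53,-327,-110],0,255],[[-53,-327,-110],0,255],[[-53,-327,-110],0,255],[[-53,-327,-110],0,255]]'
python3 -m crank '[[[0,-38,0],0,255],[[0,-38,0],0,255],[[0,-38,0],0,255]]'
python3 - <<'E'
from h import *
c=read_camera("wrist"); cv2.imwrite("pics/w4.png",c["frame"]); Q=wcloud(c)*1000; np.save("w4.npy",Q)
s=get_state(); print(s["eef_pos"],R.from_quat(s["tcp_rot"]).as_matrix().round(3).tolist())
ok=(np.hypot(Q[...,0]-576,Q[...,1]+109)<26)&(c["range_z"]>0)
m=ok&(abs(Q[...,2]-53)<4); A=Q[m]; print(m.sum(),[np.round(x,1) for x in cv2.minEnclosingCircle(A[:,:2].astype(np.float32))],[np.round(x,1) for x in cv2.minAreaRect(A[:,:2].astype(np.float32))],A.mean(0))
v,u=np.nonzero(m); print(u.min(),u.max(),v.min(),v.max())
E
```

```text
time: 8.65
eef_pos: [0.5767, -0.0086, 0.1683]
tcp_rot: [0.113, 0.994, 0.001, 0.001]
contact_force: [1.1, 0.5, -0.2]
opening: 0.099
finger_force: 97.7
time: 8.95
eef_pos: [0.5686, -0.0448, 0.168]
tcp_rot: [0.114, 0.993, 0.001, 0.0]
contact_force: [-0.1, 0.9, -0.3]
opening: 0.099
finger_force: 97.8
[ 0.56872612 -0.0439845   0.16782389] [[-0.974, 0.225, 0.001], [0.225, 0.974, 0.001], [-0.0, 0.001, -1.0]]
1244 [array([ 577.9, -107. ]), np.float64(17.2)] [array([ 578.2, -107. ]), array([33.3, 33.4]), np.float64(50.0)] [ 577.46587008 -106.42067064   52.0941203 ]
219 262 238 281
```

View pics/w4.png

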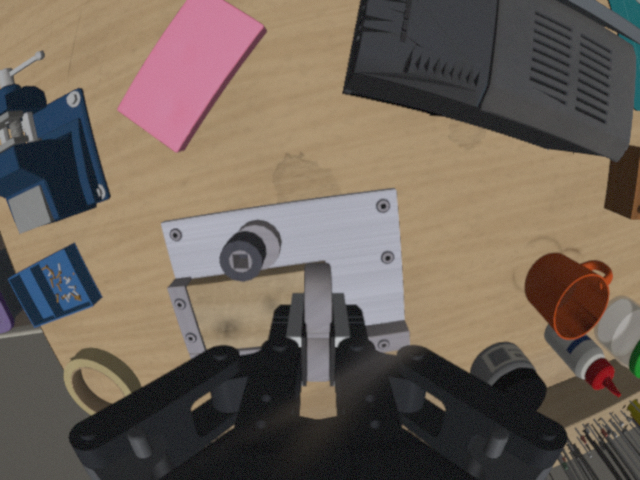

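The hub's socket appears at (240,261), and the key is held between the fingers at (318,300). Next I measure the socket angle and the key's in-hand pose.

```bash
python3 - <<'E'
from h import *
im=cv2.imread("pics/w4.png"); Q=np.load("w4.npy"); g=im.max(2).astype(float)
# rectified top view of plane z=53 round hub, via projecting plane points with fisheye model
c=read_camera("wrist"); f=240/np.tan(np.radians(c["vfov"])/2)
n=200; s=.2; X,Y=np.meshgrid(577.9+(np.arange(n)-100)*s,-107+(np.arange(n)-100)*s)
W=np.stack([X,Y,np.full_like(X,53)],-1)/1000-np.array(c["origin"]); C=R.from_quat(c["orientation"]).inv().apply(W.reshape(-1,3))
th=np.arctan2(np.hypot(C[:,0],C[:,1]),C[:,2]); ph=np.arctan2(C[:,1],C[:,0])
mu=(c["cx"]+f*th*np.cos(ph)).reshape(n,n).astype(np.float32); mv=(c["cy"]+f*th*np.sin(ph)).reshape(n,n).astype(np.float32)
r=cv2.remap(c["frame"],mu,mv,cv2.INTER_CUBIC)
cv2.imwrite("pics/rect.png",cv2.resize(np.flipud(r),None,fx=3,fy=3))
ok=(c["range_z"]>0); U,V=np.meshgrid(range(640),range(480))
# key in hand
T=get_state()["eef_pos"]*1000; Rt=R.from_quat(get_state()["tcp_rot"])
L=Rt.inv().apply((wcloud(c)*1000-T).reshape(-1,3)).reshape(480,640,3)
m=ok&(abs(U-319)<22)&(V>255)&(V<345)&(abs(L[...,1])<25)&(L[...,2]>-45)&(L[...,2]<45)
for v in range(258,345,8):
    k=m[v]; print(v,[ (int(u),*L[v,u].round(0).astype(int)) for u in np.nonzero(k)[0][::3]])
E
```

```text
258 []
266 [(305, np.int64(26), np.int64(-5), np.int64(-13)), (308, np.int64(27), np.int64(-4), np.int64(-15)), (311, np.int64(26), np.int64(-3), np.int64(-14)), (314, np.int64(27), np.int64(-2), np.int64(-15)), (317, np.int64(27), np.int64(-1), np.int64(-15)), (320, np.int64(26), np.int64(0), np.int64(-14)), (323, np.int64(26), np.int64(2), np.int64(-14)), (326, np.int64(26), np.int64(3), np.int64(-14)), (329, np.int64(27), np.int64(4), np.int64(-15))]
274 [(304, np.int64(25), np.int64(-5), np.int64(-18)), (307, np.int64(25), np.int64(-4), np.int64(-20)), (310, np.int64(25), np.int64(-3), np.int64(-19)), (313, np.int64(26), np.int64(-2), np.int64(-21)), (316, np.int64(26), np.int64(-1), np.int64(-21)), (319, np.int64(26), np.int64(0), np.int64(-20)), (322, np.int64(25), np.int64(1), np.int64(-20)), (325, np.int64(25), np.int64(2), np.int64(-19)), (328, np.int64(26), np.int64(3), np.int64(-20))]
282 [(304, np.int64(23), np.int64(-5), np.int64(-22)), (307, np.int64(24), np.int64(-4), np.int64(-23)), (310, np.int64(24), np.int64(-3), np.int64(-24)), (313, np.int64(24), np.int64(-2), np
[... 4459 characters left out ...]
(-7), np.int64(-36)), (301, np.int64(9), np.int64(-6), np.int64(-36)), (304, np.int64(10), np.int64(-5), np.int64(-37)), (307, np.int64(1), np.int64(-4), np.int64(-25)), (310, np.int64(0), np.int64(-3), np.int64(-23)), (313, np.int64(0), np.int64(-2), np.int64(-22)), (316, np.int64(1), np.int64(-1), np.int64(-24)), (319, np.int64(0), np.int64(0), np.int64(-23)), (322, np.int64(0), np.int64(1), np.int64(-22)), (325, np.int64(0), np.int64(2), np.int64(-23)), (328, np.int64(0), np.int64(3), np.int64(-23)), (331, np.int64(9), np.int64(4), np.int64(-36)), (334, np.int64(9), np.int64(5), np.int64(-37)), (337, np.int64(9), np.int64(6), np.int64(-36)), (340, np.int64(9), np.int64(7), np.int64(-37))]
```

View pics/rect.png

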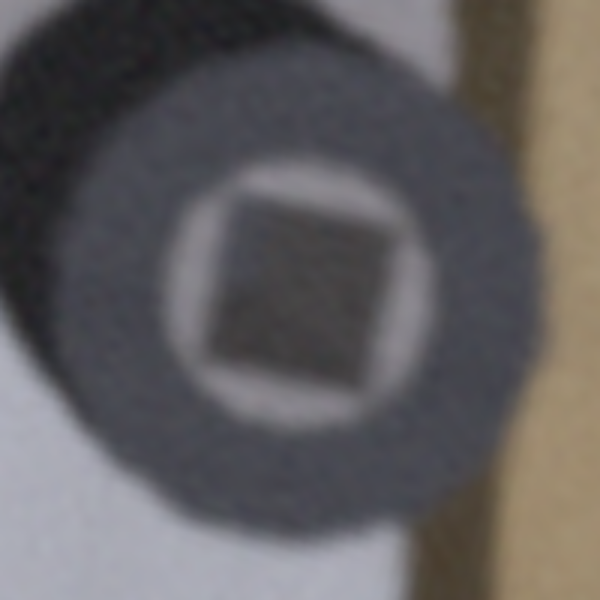

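The socket is crisp, centred at (303,296) in the rectified view, so at world (578.1, -106.9), with its y-axis at about 78.5°. The key lies within 1.5° of that. Next I hover just above the mouth and check from both fixed cameras.

```bash
python3 -m crank '[[[-24,-60,0],-1,255],[[-24,-60,0],-1,255],[[-24,-60,20],-1,255],[[-24,-60,45],-1,255],[[-24,-60,65],-1,255],[[-24,-60,65],-1,255],[[-24,-60,65],-1,255]]'
python3 - <<'E'
from h import *
o=[]
for n,(u,v) in (("side",(373,313)),("scene",(381,295))):
    c=read_camera(n); o.append(cv2.resize(c["frame"][v-35:v+30,u-32:u+32],(390,396),interpolation=cv2.INTER_CUBIC))
cv2.imwrite("pics/both.png",np.hstack(o))
s=get_state(); print(s["eef_pos"],R.from_quat(s["tcp_rot"]).as_matrix().round(3).tolist())
E
```

```text
time: 9.75
eef_pos: [0.5788, -0.1075, 0.1024]
tcp_rot: [0.103, 0.995, 0.0, -0.0]
contact_force: [0.4, -0.7, -0.6]
opening: 0.099
finger_force: 97.8
[ 0.57983766 -0.10825507  0.10396682] [[-0.978, 0.206, 0.003], [0.206, 0.979, -0.001], [-0.003, -0.0, -1.0]]
```

View pics/both.png

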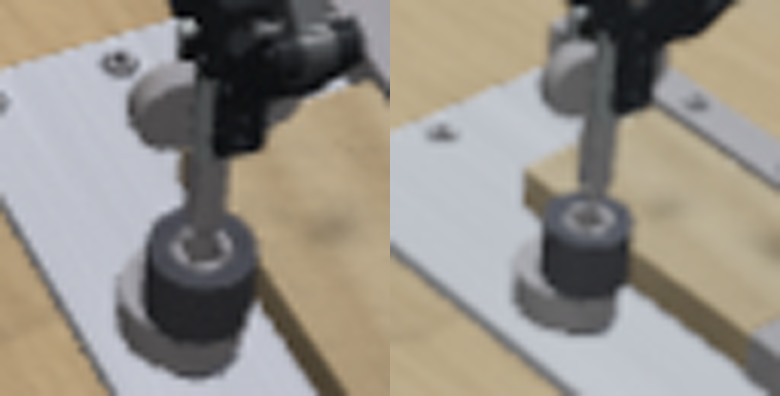

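Both views show the shank right above the socket mouth, about 1 px right of the hub centre: side (207 against 203), scene (597 against 588). I shift by about 1.5 mm and insert.

```bash
python3 -m crank '[[[1.5,0.7,0],0,255],[[1.5,0.7,4],0,255],[[1.5,0.7,8],0,255],[[1.5,0.7,12],0,255],[[1.5,0.7,15],0,255],[[1.5,0.7,15],0,255]]'
```

```text
time: 10.45
eef_pos: [0.5782, -0.1076, 0.0874]
tcp_rot: [0.104, 0.995, 0.0, 0.001]
contact_force: [2.3, 0.6, -1.7]
opening: 0.096
finger_force: 97.7
```

```bash
python3 -m crank '[[[0,0,4],0,255],[[0,0,8],0,255],[[0,0,12],0,255],[[0,0,15],0,255],[[0,0,17],0,255],[[0,0,17],0,255]]'
```

```text
time: 11.05
eef_pos: [0.5783, -0.1076, 0.0705]
tcp_rot: [0.104, 0.995, 0.0, 0.001]
contact_force: [6.2, 2.0, 1.4]
opening: 0.1
finger_force: 98.1
```

```bash
python3 -m crank '[[[-1,0,2],0,255],[[-1,0,3],0,255],[[-1,0,3],0,255]]'; python3 -m crank '[[[0,0,0],8,255],[[0,0,0],16,255],[[0,0,0],24,255],[[0,0,0],24,255]]'; python3 -c "
from h import *
s=get_state();print(s['wrist_torque'],s['qpos'])"
```

```text
time: 11.35
eef_pos: [0.5788, -0.1077, 0.0698]
tcp_rot: [0.104, 0.995, 0.0, -0.0]
contact_force: [-0.3, 4.6, 13.7]
opening: 0.1
finger_force: 100.0
time: 11.75
eef_pos: [0.5795, -0.1081, 0.0699]
tcp_rot: [0.31, 0.951, -0.0, 0.001]
contact_force: [1.0, 2.6, 11.4]
opening: 0.097
finger_force: 99.6
[ 0.59712763 -0.19403448  0.02623936] [-3.56370433e-01  2.83684993e-01  1.90048046e+00  8.78553066e-05
  9.55263968e-01 -1.29777160e+00]
```

```bash
python3 -m crank '[[[0,0,-1.5],8,255],[[0,0,-1.5],16,255],[[0,0,-1.5],24,255],[[0,0,-1.5],30,255],[[0,0,-1.5],30,255]]'; python3 -c "
from h import *
s=get_state();print(s['wrist_torque'],s['qpos'][5])"
```

```text
time: 12.25
eef_pos: [0.5787, -0.1089, 0.07]
tcp_rot: [0.545, 0.839, -0.001, 0.001]
contact_force: [1.4, -0.2, 6.4]
opening: 0.098
finger_force: 98.8
[-0.03691597 -0.36302505  0.05958139] -0.7747447325631492
```

```bash
python3 -m crank '[[[0,0,0],4,255],[[0,0,0],8,255],[[0,0,0],8,255]]'; python3 -c "
from h import *
s=get_state();print(s['wrist_torque'],s['qpos'][5])"; python3 -m crank '[[[0,0,0],3,255],[[0,0,0],5,255],[[0,0,0],5,255]]'; python3 -c "
from h import *
s=get_state();print(s['wrist_torque'],s['qpos'][5])"
```

```text
time: 12.55
eef_pos: [0.5785, -0.1091, 0.07]
tcp_rot: [0.601, 0.799, -0.001, 0.001]
contact_force: [1.0, 0.1, 6.2]
opening: 0.096
finger_force: 98.8
[-0.14048239 -0.20646507  0.05620116] -0.6358620556076992
time: 12.85
eef_pos: [0.5783, -0.1092, 0.07]
tcp_rot: [0.635, 0.772, -0.001, 0.001]
contact_force: [-0.1, -1.2, 7.0]
opening: 0.1
finger_force: 98.9
[-0.21219093 -0.13658337  0.04204651] -0.5492011471229168
```

```bash
for i in 1 ; do python3 -m crank '[[[0,0,0],3,255],[[0,0,0],5,255],[[0,0,0],5,255]]'; python3 -c "
from h import *
s=get_state();print(s['wrist_torque'],s['qpos'][5])"; done; python3 -m crank '[[[0,0,0],2,255],[[0,0,0],4,255],[[0,0,0],4,255]]'; python3 -c "
from h import *
s=get_state();print(s['wrist_torque'],s['qpos'][5])"
```

```text
time: 13.15
eef_pos: [0.5781, -0.1092, 0.07]
tcp_rot: [0.668, 0.744, -0.002, 0.001]
contact_force: [-0.0, -1.0, 6.7]
opening: 0.095
finger_force: 98.9
[-0.19921221 -0.02832554  0.0483714 ] -0.46215318867559385
time: 13.45
eef_pos: [0.578, -0.1093, 0.07]
tcp_rot: [0.694, 0.72, -0.002, 0.001]
contact_force: [-0.0, -0.9, 7.1]
opening: 0.099
finger_force: 99.0
[-0.23202623  0.06755077  0.18026951] -0.39265724797345997
```

Torque is rising, so the cam is biting. I continue gently to 0.2–0.3 N·m.

```bash
python3 -m crank '[[[0,0,0],1,255],[[0,0,0],2,255],[[0,0,0],2,255]]'; python3 -c "
from h import *
s=get_state();print(s['wrist_torque'],s['qpos'][5])"
```

```text
time: 13.75
eef_pos: [0.5779, -0.1093, 0.07]
tcp_rot: [0.706, 0.708, -0.002, 0.0]
contact_force: [-0.0, -1.0, 8.0]
opening: 0.095
finger_force: 99.0
[-0.26967358  0.10698498  0.31538052] -0.35815952789086963
```

```bash
python3 -m crank '[[[0,0,0],0,200],[[0,0,0],0,170],[[0,0,0],0,150],[[0,0,0],0,150],[[0,0,0],0,150],[[0,0,-15],0,150],[[0,0,-40],0,150],[[0,0,-80],0,150],[[0,0,-120],0,150],[[0,0,-120],0,150]]' ; python3 -m crank '[[[60,0,-120],0,150],[[60,0,-120],0,150],[[60,0,-120],0,150]]'
python3 - <<'E'
from h import *
c=read_camera("side"); cv2.imwrite("pics/end.png",cv2.resize(c["frame"][180:372,258:458],None,fx=3,fy=3,interpolation=cv2.INTER_CUBIC))
E
```

```text
time: 14.75
eef_pos: [0.5824, -0.1092, 0.198]
tcp_rot: [0.707, 0.707, 0.003, 0.007]
contact_force: [-0.2, -0.3, 1.1]
opening: 0.414
finger_force: 0.0
time: 15.05
eef_pos: [0.5787, -0.0468, 0.3131]
tcp_rot: [0.707, 0.708, 0.001, 0.002]
contact_force: [-0.6, -0.3, 0.6]
opening: 0.414
finger_force: 0.0
```

View pics/end.png

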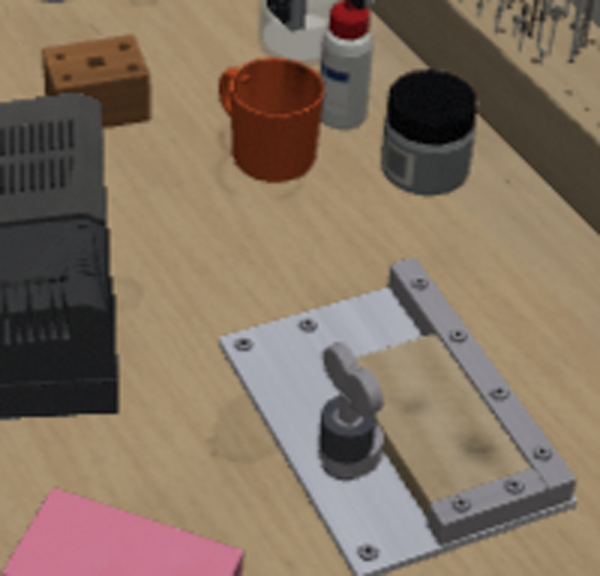

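The key stands in the cam at (350,385). The cam presses the block, which is flush with the fence and the stop, and the mug and jar are untouched.

```bash
python3 -c "
from plant import ctrl
print(ctrl.sign_off())"
```

```text
the job is handed in; nothing more can be done
None
```

The job is handed in at about 15 s of the 67 s allowed: the block is home against the stop and clamped by the cam (about 0.3 N·m on the key), the key is left standing fully down in the socket, and the mug, jar and reel were not touched.

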